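# Turn the foam cutter's heat dial up four clicks

### The arm

A 6-joint arm with a two-finger parallel gripper is mounted at the origin on the work surface. World frame = base frame: x ahead of the robot, y to its left, z up, the work surface at z = 0. Lengths are in m, angles in rad, forces in N, time in s.
With the tool pointing down it reaches from about 0.35 to 0.875 m from the base axis. Payload 4.2 kg.
Tool frame: the origin (TCP) lies at the very end of the fingers, on their centre line; the grasp point (between the pads) lies 19 mm behind it; z points along the fingers, y is the line along which they close (so a half turn about z gives the same grasp; the last joint's range is limited). The gripper opens to 87 mm and grips with 3 to 60 N. Pads are 19 mm wide; open, the fingers measure 117 mm over their backs; the gripper's body (75 mm by 190 mm) begins 51 mm behind the grasp point.
Start: joints at [1.405, 0.385, 0.008, 0, -1.194, -0.259], TCP at [0.258, 0.569, 0.223] pointing down, gripper open.
Joint ranges: [-3.14, 3.14], [-1.21, 2.06], [-1.07, 1.41], [-3.16, 2.05], [-2.99, -0.16], [-3.1, 3.1]. Speed limits (rad/s): [2.79, 2.79, 3.14, 3.14, 3.14, 3.14].

### API

Orientations are given as a unit quaternion [x, y, z, w].
In Python, from bench import r gives the robot as it stands. The module is installed in compiled form; this text tells all that it offers.
- The arm moves only by the tool send_rows, never from a script. Its argument "increments" is one flat list of numbers, 7 for each row, row after row: the shift along the tool's x, y, z in mm, then the turn, a rotation vector about the tool's x, y, z in rad, then the closure, from -1 (fully open) to 1 (shut). In form: [x, y, z, ax, ay, az, gripper, x, y, z, ax, ay, az, gripper, ...]. A call has 1 to 12 rows; each row shifts and turns the commanded pose from where the row before left it, along the tool's axes as they then stand; what a row does not reach is not made up. A row lasts 1/12 s, in which the tool goes at most 41.7 mm and 7.16 degrees, less where a joint would pass 70% of its speed; a pose out of reach is approached as far as the arm can. A call with a gripper value outside its range is refused whole. The fingers move at their own pace and stop on an object; "squeeze" is the grip in N (left out, the last holds). Time passes only in rows, so rows that do not move let the fingers close. It gives the time, the measured TCP pose, the force, the opening and the grip force at its end, in the units of the state.
- r.state(): the state, without advancing time (a new reading comes with each control period).
- r.get_image(name): name is "side" or "top" or "wrist"; returns (picture, depth): 480x640x3 uint8, blue, green, red; 480x640 float32, m along the optical axis (not along the pixel's ray), 0 where there is no reading.
- r.get_calibration(name): a dict with "K" (3x3 intrinsics, pixels), "cam_to_world" (4x4, takes a point from camera to world coordinates). Camera axes: x right, y down, z forward; pixel columns grow to the right and rows downward; lengths in m; the calibration is good to about 2 mm. A picture is of the moment at which its call begins: read the wrist's pose just before it. get_calibration takes no time and is no camera call; for the wrist camera it gives the pose at the moment of the call.
- r.job_done(): hands the job in; it is judged then, once.
The state is a dict: "time_s": time; "joint_pos": joint angles; "dq": joint speeds; "tau": joint torques, N m; "position": TCP position; "tool_rot": TCP orientation; "force": force on the tool from outside, world axes, zero at the start; "moment": the same for the moment, N m; "grip_width": finger opening in m; "finger_force": force on a finger pad.
Only numpy, scipy, OpenCV 4.12 (cv2) and the standard library are available. Lean on these libraries where they do the work, as an engineer would, in place of code of your own. Each camera call takes 0.05 s, during which the arm holds its last target. There are 200 camera calls.

### The job

The next foam houses are cut from denser block: turn the foam cutter's heat dial up (clockwise seen from above) exactly four clicks from where it stands, pushing its grip bar round with a fingertip. Do not pinch the bar, never run past the fourth click, leave the dial resting in that click, and leave the foam, the painted house and the paints where they stand.

Things in the scene. Friction and masses are not known exactly. Their poses are not given: they have to be found in the camera images.
- cutter: bench hot-wire foam cutter, off, fixed to the bench: blue base 260 x 400 mm. Origin: centre of its underside; x away from the operator, y along it to the left. Grey cutting deck, top 76 mm high, from y -200 to +65 mm; beyond, the dial's console, top 70 mm, dial axis at (-40, 135) mm. Bow over the deck: column at (118, -70) mm, arm at y = -70 mm from x = -35 to 130 mm, up to 329 mm high.
- heat (a joint): dial angle, rad, growing clockwise seen from above (up). 12 steps 0.5236 apart, 0 to 5.76; starts in one of the four lowest. A spring detent draws it into the nearest step. Each click takes up to 7 N at 25 mm from the axis, most at the start of the step; half-way to the next step it gives and snaps ahead to it, leaving the finger behind.
- dial_axis (a point): point on the dial's vertical axis level with the top of its grip bar, 103.5 mm above the bench. The upright black bar has flat sides and runs straight across the axis: 66 mm long, 14 mm thick, 24 mm tall (79.5 to 103.5 mm above the bench). A white line on top marks its pointer half.
- dial_face (a point): point on the dial's axis, 79.5 mm above the bench: top of the black disc, 70 mm across, that turns with the bar. It sits on a fixed round aluminium plate 96 mm across (top 75 mm) with twelve dots, yellow to red, 42 mm from the axis, one for each step, clockwise.
- pointer_tip (a point): top of the pointer end of the grip bar (the end with the white line), 33 mm from the axis, at the bar's mid thickness; it points at the dot of the present step. One click carries it 17 mm along its circle.
- tail_tip (a point): top of the other, plain end of the grip bar, 33 mm from the axis, opposite to the pointer tip.
- painted_house: loose painted foam house, orange and yellow block 55 x 60 x 58 mm, 20 g, standing on the bench; origin: centre of its underside. To be left alone.
- paint_tube: loose green paint tube standing on its white cap, 158 mm tall, 32 mm across the cap, 52 mm wide at the top; origin: centre of its underside. To be left alone.
- paint_pot: loose pink paint pot with a white lid, 58 mm across, 62 mm tall; origin: centre of its underside. To be left alone.
- foam_block: loose white uncut foam block 60 x 50 x 50 mm, 20 g, lying on the cutter's deck next to the console; origin: centre of its underside. To be left alone.

How it is judged:
At the end, for the whole second after the job is handed in: the dial rests in the fourth step above the one it started in (within a quarter of a click, 7.5 deg: the pointer tip stands 54.9 to 59.2 mm in a straight line from where it was) and does not move; the foam block, the house and the paints stand within 15 mm of where they were (distance of pointer_tip from where it was at the start of the episode between 0.0549 and 0.0592 m and value of joint heat between 1.937 and 3.822 rad and velocity of joint heat between -0.1 and 0.1 rad/s and distance of each of painted_house, paint_tube, paint_pot, foam_block from where it was at the start of the episode below 0.015 m); the robot touches nothing.
It fails at once if the dial is run past the fourth click (pointer tip more than 61.6 mm from its start: past half-way to the fifth click) (distance of pointer_tip from where it was at the start of the episode above 0.0616 m).
It fails at once if the grip bar is pinched: the fingers press on both of its halves at once (contact force between the fingers and heat_c13 above 1 N and contact force between the fingers and heat_c14 above 1 N).
It fails at once if the dial is pushed with the arm or the gripper's body instead of the fingers (contact force between the arm and heat above 1 N).
It fails at once if the foam block, the painted house or the paints are moved by more than 15 mm (distance of any of painted_house, paint_tube, paint_pot, foam_block from where it was at the start of the episode above 0.015 m).
It also fails if it takes over 51 s, if anything falls off the work surface, if the arm or the gripper's body presses on something with over 40 N, if the wrist force passes 120 N, or if a joint passes its speed limit or range.

## Working session

There is one attempt and no reset: what is moved stays moved. The work goes in short steps, Python scripts to look and compute and a tool call to move; the robot and the scene stay as the last step left them, time stands still between calls to the robot, and variables do not carry over. Pictures are saved under pics/ and viewed, at most 10 in all, crops included, and the job is handed in when it is done.

Besides the shell and the picture viewer there is one more tool, called as name(argument=value, ...), one argument or row to a line, values as JSON. send_rows: Moves the arm, as the interface text tells. Its arguments: {"type":"object","properties":{"increments":{"type":"array","items":{"type":"number"}},"squeeze":{"type":"number"}},"required":["increments"]}

```bash
mkdir -p pics; python3 - <<'E'
from bench import r
import cv2,numpy as np
s=r.state();print(s)
for n in ["top","side"]:
    im,d=r.get_image(n);cv2.imwrite(f"pics/{n}0.png",im);np.save(f"pics/{n}0.npy",d)
    c=r.get_calibration(n);print(n,c["K"].round(1).tolist(),c["cam_to_world"].round(4).tolist())
E
```

```text
{'time_s': 0.0, 'joint_pos': array([ 1.40461122e+00,  3.85592384e-01,  6.60342892e-03, -4.78992027e-04,
       -1.19401883e+00, -2.58603217e-01]), 'dq': array([-0.0003458 ,  0.00043971, -0.00062921, -0.00017275,  0.0007279 ,
       -0.00070335]), 'tau': array([-1.70523435e-04, -3.90669644e+01,  1.87408948e+01,  4.22004998e+00,
        1.10589320e-02, -1.79065596e-04]), 'position': array([0.25731638, 0.56889827, 0.2214322 ]), 'tool_rot': array([ 9.77509773e-01, -2.10887107e-01, -1.71284970e-04,  1.11482952e-03]), 'force': array([-0.11102957, -0.09026175, -0.27112949]), 'moment': array([ 0.0102305 ,  0.00495313, -0.05101499]), 'finger_force': 0.0, 'grip_width': 0.08711048922664365}
top [[552.3, 0.0, 313.3], [0.0, 552.3, 246.0], [0.0, 0.0, 1.0]] [[-0.0007, -0.9847, 0.1742, 0.4158], [-0.9999, -0.002, -0.0154, 0.0573], [0.0155, -0.1742, -0.9846, 0.9065], [0.0, 0.0, 0.0, 1.0]]
side [[547.2, 0.0, 316.3], [0.0, 547.2, 246.9], [0.0, 0.0, 1.0]] [[0.6964, -0.3887, 0.6033, 0.1099], [-0.7176, -0.3909, 0.5765, -0.3947], [0.0118, -0.8343, -0.5511, 0.5192], [0.0, 0.0, 0.0, 1.0]]
```

View pics/top0.png

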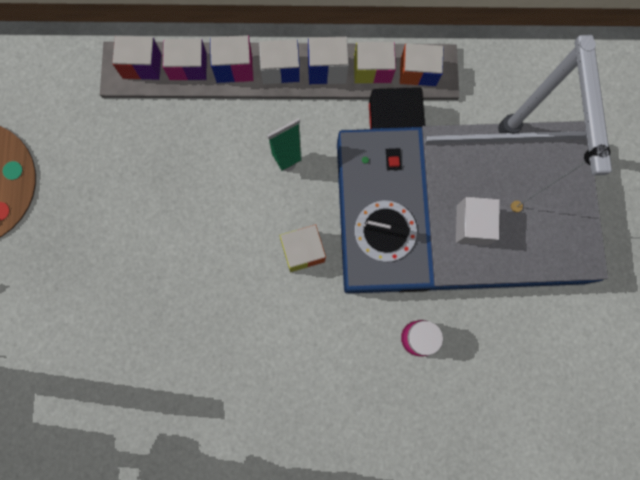

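View pics/side0.png

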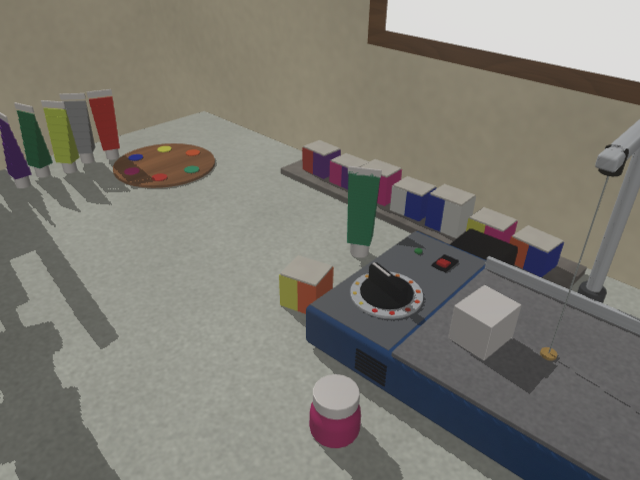

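Top view: dial at about (386,231), white pointer line running left to (368,224). The foam is at (480,218), house (303,248), tube (286,148) and pot (424,338). Next I'll measure the dial.

```bash
cat > h.py <<'E'
from bench import r
import numpy as np,cv2
def ray(n,uv,z,c=None):
    c=c or r.get_calibration(n);T=c["cam_to_world"]
    d=T[:3,:3]@np.linalg.inv(c["K"])@np.array([uv[0],uv[1],1.]);o=T[:3,3]
    return o+d*(z-o[2])/d[2]
def proj(n,p,c=None):
    c=c or r.get_calibration(n);T=c["cam_to_world"]
    q=c["K"]@(T[:3,:3].T@(np.array(p)-T[:3,3]));return q[:2]/q[2]
E
python3 - <<'E'
from h import *
im=cv2.imread("pics/top0.png");d=np.load("pics/top0.npy")
cv2.imwrite("pics/c0.png",cv2.resize(im[190:270,340:440],None,fx=7,fy=7,interpolation=cv2.INTER_CUBIC))
# plate: ellipse fit of bright pixels
hsv=cv2.cvtColor(im,cv2.COLOR_BGR2HSV)
sub=im[190:270,345:425].max(2)
m=(sub>120).astype(np.uint8)
cs,_=cv2.findContours(m,cv2.RETR_EXTERNAL,cv2.CHAIN_APPROX_NONE)
c=max(cs,key=len);e=cv2.fitEllipse(c);print(e,len(c))
print("axis",ray("top",(e[0][0]+345,e[0][1]+190),0.075))
for uv in [(368,224),(390,228)]:print(ray("top",uv,0.1035))
# height map near bar
K=r.get_calibration("top");T=K["cam_to_world"]
v,u=np.mgrid[190:270,340:440];z=d[190:270,340:440]
P=np.stack([(u-K["K"][0,2])*z/K["K"][0,0],(v-K["K"][1,2])*z/K["K"][1,1],z],-1)@T[:3,:3].T+T[:3,3]
b=(P[...,2]>.096)&(P[...,2]<.112)&(np.hypot(u-386,v-229)<24)
q=P[b];print(b.sum(),q.mean(0),cv2.minAreaRect((q[:,:2]*1000).astype(np.float32)))
print("pts",[ray("top",x,h).round(3).tolist() for x,h in [((482,218),.126),((303,245),.058),((286,125),.158),((426,338),.062)]])
E
```

```text
((40.20941925048828, 40.41927719116211), (56.24248504638672, 57.9079475402832), 113.09030151367188) 297
axis [ 0.58749698 -0.06647853  0.075     ]
[ 0.59130862 -0.03677826  0.1035    ]
[ 0.58530584 -0.06946788  0.1035    ]
438 [ 0.58745127 -0.06566019  0.10372335] ((588.4077758789062, -66.07362365722656), (65.42659759521484, 15.167204856872559), 77.22731018066406)
pts [[0.596, -0.2, 0.126], [0.567, 0.06, 0.058], [0.724, 0.085, 0.158], [0.424, -0.126, 0.062]]
```

View pics/c0.png

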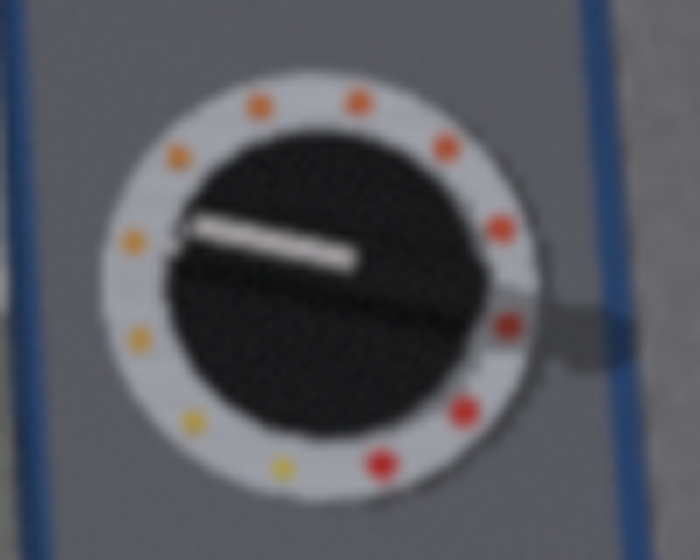

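The pointer is on step 3 of the 12 dots at a world angle of about 77°, and the dial axis is at about (0.588, -0.066). I'll shut the fingers and turn the tool so the back of one finger faces the bar.

send_rows(
  increments=[0,0,0,0,0,0.114,1,0,0,0,0,0,0.114,1,0,0,0,0,0,0.114,1,0,0,0,0,0,0.114,1,0,0,0,0,0,0.114,1,0,0,0,0,0,0.114,1,0,0,0,0,0,0.114,1,0,0,0,0,0,0.114,1,0,0,0,0,0,0.114,1,0,0,0,0,0,0.114,1,0,0,0,0,0,0.114,1,0,0,0,0,0,0.114,1],
  squeeze=10,
)

```text
time_s: 1.1
position: [0.2574, 0.5691, 0.2219]
tool_rot: [-0.622, 0.783, -0.0, -0.001]
force: [0.1, 1.2, 0.6]
grip_width: 0.0151
finger_force: 0.0
```

```bash
cat >> h.py <<'E'
from scipy.spatial.transform import Rotation as R
AX=np.array([.588,-.0663]);TH=np.radians(77.2)
def go(p,yaw=None):
    s=r.state();M=R.from_quat(s["tool_rot"]).as_matrix()
    y=np.arctan2(M[1,0],M[0,0]);print("t",s["time_s"],"p",s["position"].round(4),"yaw",np.degrees(y).round(2),"tilt",M[2].round(4),"F",s["force"].round(2),"w",s["grip_width"],"j",s["joint_pos"].round(2))
    print("mm in tool",(M.T@(np.array(p)-s["position"])*1e3).round(1))
def pose(dth,rad,off): # dial turn dth from the start (rad)
    t=TH-dth;u=np.array([np.cos(t),np.sin(t)]);q=np.array([np.sin(t),-np.cos(t)])
    return AX+rad*u-off*q
E
python3 -c "
from h import *
go([*pose(0,.025,.036),.16])"
```

```text
t 1.1 p [0.2574 0.5691 0.2219] yaw -103.05 tilt [ 1.3e-03  2.0e-04 -1.0e+00] F [0.12 1.16 0.6 ] w 0.015060928453770186 j [ 1.4   0.39  0.01 -0.   -1.19 -1.63]
mm in tool [ 519.4 -429.4   62.5]
```

send_rows(
  increments=[26,-21.5,0,0,0,0,1,26,-21.5,0,0,0,0,1,26,-21.5,0,0,0,0,1,26,-21.5,0,0,0,0,1,26,-21.5,0,0,0,0,1,26,-21.5,0,0,0,0,1,26,-21.5,0,0,0,0,1,26,-21.5,0,0,0,0,1,26,-21.5,0,0,0,0,1,26,-21.5,0,0,0,0,1],
)

```text
time_s: 1.93
position: [0.4102, 0.2667, 0.2223]
tool_rot: [-0.625, 0.781, 0.0, -0.0]
force: [0.6, -0.4, -0.9]
grip_width: 0.0008
finger_force: 0.0
```

send_rows(
  increments=[26,-21.5,0,0,0,0,1,26,-21.5,0,0,0,0,1,26,-21.5,0,0,0,0,1,26,-21.5,0,0,0,0,1,26,-21.5,0,0,0,0,1,26,-21.5,0,0,0,0,1,26,-21.5,0,0,0,0,1,26,-21.5,0,0,0,0,1,26,-21.5,0,0,0,0,1,26,-21.5,0,0,0,0,1,0,0,10,0,0,0,1,0,0,0,0,0,0,1],
)

```text
time_s: 2.93
position: [0.5614, -0.034, 0.2099]
tool_rot: [-0.623, 0.782, 0.002, -0.002]
force: [-0.9, 0.6, -1.4]
grip_width: 0.0004
finger_force: 0.0
```

```bash
python3 -c "
from h import *
go([*pose(0,.025,.036),.087])
im,d=r.get_image('wrist');cv2.imwrite('pics/w1.png',im)
c=r.get_calibration('wrist');print([proj('wrist',p,c).round() for p in ([*AX,.1035],[*pose(0,.033,0),.1035],[*pose(0,-.033,0),.1035])])"
```

```text
t 2.9333 p [ 0.5614 -0.034   0.2099] yaw -102.95 tilt [ 0.001   0.0048 -1.    ] F [-0.89  0.55 -1.39] w 0.0004381780371144063 j [ 0.23  0.29 -0.16 -0.   -1.12 -0.45]
mm in tool [  0.5   2.3 122.9]
[array([272., 201.]), array([273., 245.]), array([270., 154.])]
```

View pics/w1.png

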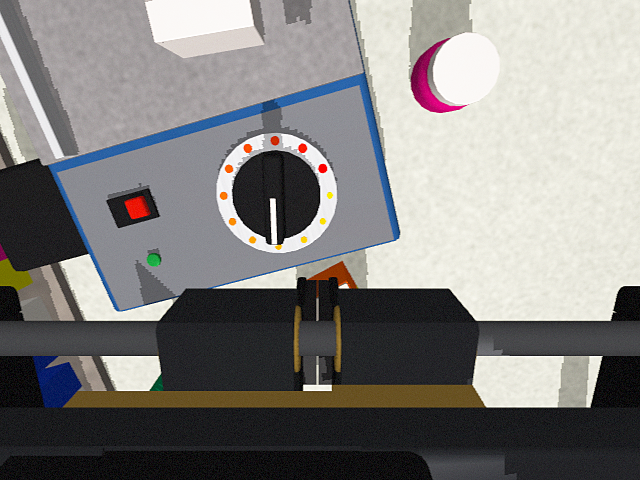

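The wrist view shows the bar vertical, from (272,152) to (275,243), within about 2 px of the prediction. The pointer is at the bottom and the closed fingers are at column 318. I'll descend beside the bar.

send_rows(
  increments=[0,2,15,0,0,0,1,0,0,15,0,0,0,1,0,0,15,0,0,0,1,0,0,15,0,0,0,1,0,0,15,0,0,0,1,0,0,15,0,0,0,1,0,0,15,0,0,0,1,0,0,10,0,0,0,1,0,0,7,0,0,0,1,0,0,0,0,0,0,1,0,0,0,0,0,0,1,0,0,0,0,0,0,1],
)

```text
time_s: 3.98
position: [0.5612, -0.0317, 0.0915]
tool_rot: [-0.625, 0.781, -0.001, 0.001]
force: [0.7, -0.2, -0.8]
grip_width: 0.0004
finger_force: 0.0
```

```bash
python3 -c "
from h import *
go([*pose(0,.025,.022),.087])
im,d=r.get_image('wrist');cv2.imwrite('pics/w2.png',im)"
```

```text
t 3.9833 p [ 0.5612 -0.0317  0.0915] yaw -102.68 tilt [-5.0e-04 -1.7e-03 -1.0e+00] F [ 0.65 -0.19 -0.77] w 0.00044014204401647306 j [ 0.23  0.41 -0.32  0.   -0.84 -0.45]
mm in tool [  2.8 -11.8   4.5]
```

View pics/w2.png

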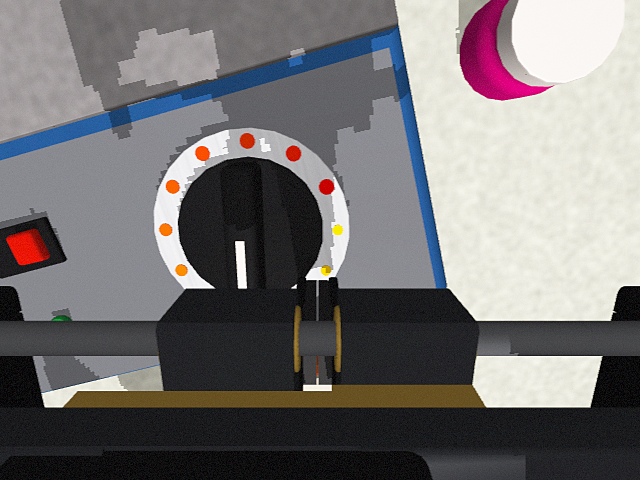

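The dial is at (250,225) with the fingers to the right of the bar and clear of it. Now I'll creep to contact.

send_rows(
  increments=[1,-2,2,0,0,0,1,1,-2,2,0,0,0,1,1,-2,0,0,0,0,1,0,-2,0,0,0,0,1,0,0,0,0,0,0,1,0,0,0,0,0,0,1],
)

```text
time_s: 4.53
position: [0.5679, -0.0369, 0.0865]
tool_rot: [-0.624, 0.781, -0.0, 0.0]
force: [-0.3, 0.6, -0.9]
grip_width: 0.0009
finger_force: 0.0
```

send_rows(
  increments=[0,-1,0,0,0,0,1,0,0,0,0,0,0,1,0,0,0,0,0,0,1],
)

```text
time_s: 4.78
position: [0.5687, -0.0369, 0.0866]
tool_rot: [-0.624, 0.781, -0.0, 0.0]
force: [-0.1, 0.6, 0.1]
grip_width: 0.0004
finger_force: 0.0
```

send_rows(
  increments=[0,-1,0,0,0,0,1,0,0,0,0,0,0,1,0,0,0,0,0,0,1],
)

```text
time_s: 5.03
position: [0.5697, -0.0371, 0.0866]
tool_rot: [-0.624, 0.781, -0.0, 0.0]
force: [-0.9, -0.4, 0.0]
grip_width: 0.0003
finger_force: 0.0
```

send_rows(
  increments=[0,-1,0,0,0,0,1,0,0,0,0,0,0,1,0,0,0,0,0,0,1],
)

```text
time_s: 5.28
position: [0.5707, -0.0374, 0.0866]
tool_rot: [-0.624, 0.781, -0.0, 0.0]
force: [-0.8, -0.3, 0.0]
grip_width: 0.0003
finger_force: 0.0
```

send_rows(
  increments=[0,-1,0,0,0,0,1,0,0,0,0,0,0,1,0,0,0,0,0,0,1],
)

```text
time_s: 5.53
position: [0.5716, -0.0376, 0.0865]
tool_rot: [-0.624, 0.781, -0.0, -0.0]
force: [0.8, -0.4, -0.7]
grip_width: 0.001
finger_force: 0.0
```

```bash
python3 -c "
from h import *
go([*pose(0,.025,.022),.087])"
```

```text
t 5.5333 p [ 0.5716 -0.0376  0.0865] yaw -102.72 tilt [ 0.  0. -1.] F [ 0.76 -0.4  -0.71] w 0.0010485694907037555 j [ 0.22  0.43 -0.3   0.   -0.84 -0.44]
mm in tool [-0.7 -0.3 -0.5]
```

send_rows(
  increments=[0,-2,0,0,0,0,1,0,0,0,0,0,0,1,0,0,0,0,0,0,1],
)

```text
time_s: 5.78
position: [0.5737, -0.0381, 0.0866]
tool_rot: [-0.624, 0.781, -0.0, 0.0]
force: [-0.0, -0.2, 0.3]
grip_width: 0.0006
finger_force: 0.0
```

send_rows(
  increments=[0,-1,0,0,0,0,1,0,0,0,0,0,0,1,0,0,0,0,0,0,1],
)

```text
time_s: 6.03
position: [0.5745, -0.0383, 0.0865]
tool_rot: [-0.624, 0.781, 0.0, -0.0]
force: [0.5, -0.2, -0.2]
grip_width: 0.0002
finger_force: 0.0
```

send_rows(
  increments=[0,-1,0,0,0,0,1,0,0,0,0,0,0,1,0,0,0,0,0,0,1],
)

```text
time_s: 6.28
position: [0.5755, -0.0385, 0.0865]
tool_rot: [-0.624, 0.781, -0.0, 0.0]
force: [0.2, 0.4, -0.2]
grip_width: 0.0007
finger_force: 0.0
```

send_rows(
  increments=[0,-1,0,0,0,0,1,0,0,0,0,0,0,1,0,0,0,0,0,0,1],
)

```text
time_s: 6.53
position: [0.5762, -0.0387, 0.0865]
tool_rot: [-0.624, 0.781, 0.0, -0.0]
force: [-1.3, 0.1, -0.7]
grip_width: 0.0007
finger_force: 0.6
```

send_rows(
  increments=[0,-1,0,0,0,0,1,0,0,0,0,0,0,1,0,0,0,0,0,0,1],
)

```text
time_s: 6.78
position: [0.5764, -0.0388, 0.0864]
tool_rot: [-0.624, 0.781, 0.001, -0.001]
force: [-3.5, 2.8, 2.1]
grip_width: 0.0005
finger_force: 2.5
```

Contact is at x≈0.576 (radius 24 mm, offset 17.8 mm). Now I'll push on an arc about the axis, 3° per row.

send_rows(
  increments=[-0.9,-1.29,0,0,0,0.05236,1,-0.9,-1.29,0,0,0,0.05236,1,-0.9,-1.29,0,0,0,0.05236,1,-0.9,-1.29,0,0,0,0.05236,1,0,0,0,0,0,0,1,0,0,0,0,0,0,1],
)

```text
time_s: 7.28
position: [0.5845, -0.0371, 0.0867]
tool_rot: [-0.54, 0.842, -0.001, 0.001]
force: [0.8, 0.5, -0.4]
grip_width: -0.0
finger_force: 0.0
```

```bash
cat >> h.py <<'E'
def ang():
    s=r.state();M=R.from_quat(s["tool_rot"]).as_matrix();v=s["position"][:2]-AX
    t=np.arctan2(v[1],v[0]);rho=np.hypot(*v)
    # bar angle if the finger touches: face at 17.8 mm behind the centre line
    bar=t-np.arcsin(.0178/rho)
    y=np.degrees(np.arctan2(M[1,0],M[0,0]))
    print("t",round(s["time_s"],2),"finger turn deg",np.degrees(TH-bar).round(1)," yaw turn",((-102.72-y)%360).round(1),"radius",np.sqrt(rho**2-.0178**2).round(4),"z",s["position"][2].round(4),"F",s["force"].round(1),"ff",round(float(s["finger_force"]),1))
E
python3 -c "
from h import *
ang()"
```

```text
t 7.28 finger turn deg 17.6  yaw turn 11.9 radius 0.0234 z 0.0867 F [ 0.8  0.5 -0.4] ff 0.0
```

```bash
python3 -c "
from h import *
a,_=r.get_image('top');b,_=r.get_image('side')
a=cv2.resize(a[180:280,330:450],(480,400),interpolation=cv2.INTER_CUBIC)
b=cv2.resize(b[240:340,330:410],(320,400),interpolation=cv2.INTER_CUBIC)
cv2.imwrite('pics/k1.png',np.hstack([a,b]))"
```

```text
(no output)
```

View pics/k1.png

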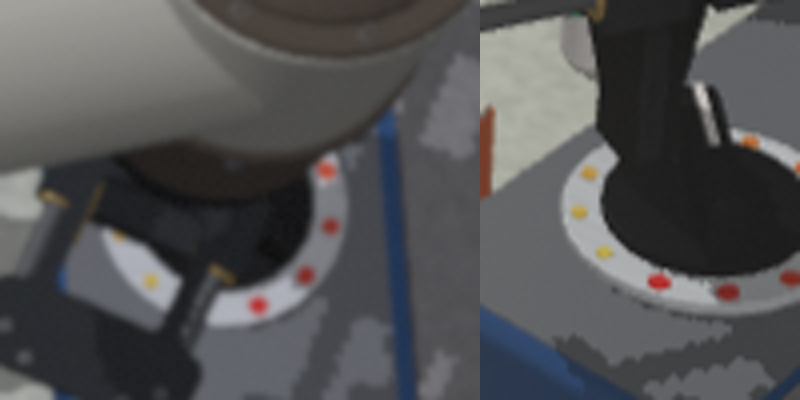

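```bash
python3 -c "
from h import *
for k in range(6):
  t=np.radians(30*k); print(k,proj('side',[*pose(t,.030,0),.1035]).round(),proj('side',[*pose(t,.0,0),.1035]).round())"
```

```text
0 [374. 261.] [388. 272.]
1 [384. 259.] [388. 272.]
2 [396. 260.] [388. 272.]
3 [406. 265.] [388. 272.]
4 [411. 272.] [388. 272.]
5 [410. 279.] [388. 272.]
```

Click 1 is confirmed: the line tip is at side px (385,261), against a prediction of (384,259). I'll compute the next arc.

```bash
cat >> h.py <<'E'
def arc(f0,f1,y0,y1,n,r0,r1=.0242):
    f=np.linspace(f0,f1,n+1);y=np.linspace(y0,y1,n+1);rr=np.linspace(r0,r1,n+1)
    for i in range(n):
        d=(pose(np.radians(f[i+1]),rr[i+1],.0178)-pose(np.radians(f[i]),rr[i],.0178))*1e3
        a=np.radians(-102.72-y[i]);ex=np.array([np.cos(a),np.sin(a)]);ey=np.array([np.sin(a),-np.cos(a)])
        print((d@ex).round(2),(d@ey).round(2),np.radians(y[i+1]-y[i]).round(4))
E
python3 -c "
from h import *
arc(17.6,42,11.9,42,8,.0234)"
```

```text
-0.88 -1.37 0.0657
-0.9 -1.37 0.0657
-0.91 -1.36 0.0657
-0.93 -1.35 0.0657
-0.95 -1.35 0.0657
-0.96 -1.34 0.0657
-0.98 -1.33 0.0657
-0.99 -1.33 0.0657
```

send_rows(
  increments=[-0.9,-1.37,0,0,0,0.0657,1,-0.9,-1.37,0,0,0,0.0657,1,-0.9,-1.36,0,0,0,0.0657,1,-0.93,-1.35,0,0,0,0.0657,1,-0.95,-1.35,0,0,0,0.0657,1,-0.96,-1.34,0,0,0,0.0657,1,-0.98,-1.33,0,0,0,0.0657,1,-1,-1.33,0,0,0,0.0657,1,0,0,0,0,0,0,1,0,0,0,0,0,0,1],
)

```text
time_s: 8.22
position: [0.5967, -0.0374, 0.0867]
tool_rot: [-0.303, 0.953, 0.0, 0.0]
force: [-2.3, 2.9, 1.4]
grip_width: 0.0007
finger_force: 1.5
```

```bash
python3 -c "
from h import *
ang()"
```

```text
t 8.22 finger turn deg 40.0  yaw turn 42.0 radius 0.0244 z 0.0867 F [-2.3  2.9  1.4] ff 1.5
```

send_rows(
  increments=[-0.6,-0.85,0,0,0,0.035,1,0,0,0,0,0,0,1],
)

```text
time_s: 8.38
position: [0.5979, -0.0379, 0.0867]
tool_rot: [-0.286, 0.958, -0.0, 0.001]
force: [-1.3, 2.2, 0.9]
grip_width: 0.0005
finger_force: 1.0
```

send_rows(
  increments=[-0.6,-0.85,0,0,0,0.035,1,0,0,0,0,0,0,1],
)

```text
time_s: 8.55
position: [0.599, -0.0385, 0.0867]
tool_rot: [-0.269, 0.963, -0.0, 0.001]
force: [-0.2, 1.0, 0.5]
grip_width: 0.0004
finger_force: 0.6
```

```bash
python3 -c "
from h import *
ang()"
```

```text
t 8.55 finger turn deg 45.4  yaw turn 46.0 radius 0.024 z 0.0867 F [-0.2  1.   0.5] ff 0.6
```

send_rows(
  increments=[-0.6,-0.85,0,0,0,0.035,1,0,0,0,0,0,0,1,0,0,0,0,0,0,1],
)

```text
time_s: 8.8
position: [0.5996, -0.0392, 0.0865]
tool_rot: [-0.253, 0.968, -0.0, 0.0]
force: [-0.7, 0.0, -0.1]
grip_width: 0.0004
finger_force: 0.0
```

```bash
cat >> h.py <<'E'
def side():
    b,_=r.get_image('side');g=b.min(2).astype(int);ux,uy=proj('side',[*AX,.1035])
    m=(g>110);v,u=np.nonzero(m);k=[(a,b) for a,b in zip(u,v) if abs(a-388)<=23 and 256<=b<=280]
    for q in range(0,6):
        P=[proj('side',[*pose(np.radians(30*q),x,0),.1035]) for x in np.linspace(.008,.028,9)]
        print(q,[int(max(g[int(round(y))+e,int(round(x))+f] for e in(-1,0,1) for f in (-1,0,1))) for x,y in P])
E
python3 -c "
from h import *
ang();side()"
```

```text
t 8.8 finger turn deg 47.5  yaw turn 48.0 radius 0.0235 z 0.0865 F [-0.7  0.  -0.1] ff 0.0
0 [30, 30, 31, 36, 36, 37, 37, 36, 37]
1 [93, 76, 33, 32, 40, 54, 81, 97, 52]
2 [121, 115, 117, 98, 35, 53, 79, 96, 96]
3 [34, 62, 97, 97, 97, 96, 96, 96, 96]
4 [123, 133, 131, 131, 97, 97, 97, 97, 97]
5 [123, 133, 98, 177, 178, 178, 177, 179, 177]
```

```bash
python3 -c "
from h import *
arc(47.5,72,48,72,8,.0235)
b,_=r.get_image('side')
cv2.imwrite('pics/k2.png',cv2.resize(b[230:340,330:430],(500,550),interpolation=cv2.INTER_CUBIC))"
```

```text
-1.01 -1.28 0.0524
-1.01 -1.28 0.0524
-1.01 -1.29 0.0524
-1.01 -1.3 0.0524
-1.01 -1.3 0.0524
-1.01 -1.31 0.0524
-1.01 -1.31 0.0524
-1.0 -1.32 0.0524
```

View pics/k2.png

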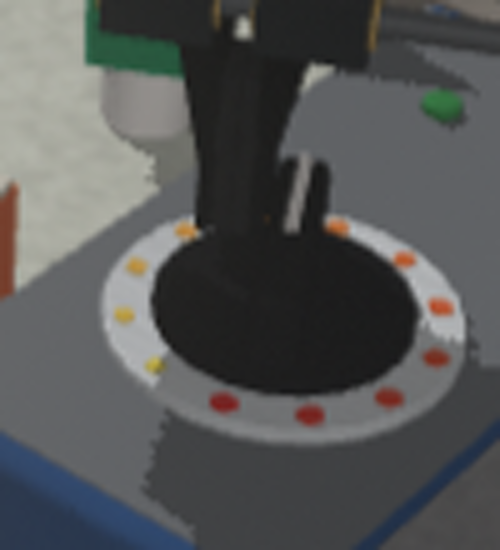

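The line points between steps 1 and 2 (tip at about (391,261)), so the dial is balanced near the half-way point and click 2 hasn't snapped yet. I'll nudge on.

send_rows(
  increments=[-0.4,-0.5,0,0,0,0.02,1,0,0,0,0,0,0,1,0,0,0,0,0,0,1],
)

```text
time_s: 9.15
position: [0.6, -0.0392, 0.0865]
tool_rot: [-0.242, 0.97, -0.0, -0.0]
force: [0.3, 0.1, -1.0]
grip_width: 0.0001
finger_force: 0.0
```

```bash
python3 -c "
from h import *
ang()
a=cv2.imread('pics/k2.png')
b,_=r.get_image('side')
b=cv2.resize(b[230:340,330:430],(500,550),interpolation=cv2.INTER_CUBIC)
print('change',np.abs(a[150:240,260:350].astype(int)-b[150:240,260:350]).mean())
cv2.imwrite('pics/k3.png',b)"
```

```text
t 9.15 finger turn deg 48.1  yaw turn 49.3 radius 0.0236 z 0.0865 F [ 0.3  0.1 -1. ] ff 0.0
change 35.52456790123457
```

```bash
cat >> h.py <<'E'
def track(n='side'):
    b,_=r.get_image(n);g=cv2.resize(b,None,fx=4,fy=4,interpolation=cv2.INTER_CUBIC).min(2).astype(float)
    c=r.get_calibration(n);S=[]
    def smp(P):
        o=[]
        for p in P:
            x,y=proj(n,[*p,.1035],c)*4+1.5;o.append(g[int(round(y)),int(round(x))])
        return np.array(o)
    for a in range(-10,160,5):
        t=np.radians(a);X=np.linspace(.012,.026,12)
        L=smp([pose(t,x,0) for x in X]);D1=smp([pose(t,x,.0048) for x in X]);D2=smp([pose(t,x,-.0048) for x in X])
        S.append((round(float((L-np.maximum(D1,D2)).mean())),a))
    print("best (score, deg)",sorted(S)[::-1][:4])
E
python3 -c "
from h import *
track();track('wrist')"
```

```text
best (score, deg) [(82, 65), (49, 70), (38, 40), (34, 35)]
best (score, deg) [(12, 65), (11, 60), (10, 70), (10, 55)]
```

The tracker reads about 65°, so click 2 has snapped. On to click 3.

send_rows(
  increments=[-1,-1.28,0,0,0,0.05,1,-1,-1.28,0,0,0,0.05,1,-1,-1.29,0,0,0,0.05,1,-1,-1.3,0,0,0,0.05,1,-1,-1.3,0,0,0,0.05,1,-1,-1.31,0,0,0,0.05,1,-1,-1.31,0,0,0,0.05,1,-1,-1.32,0,0,0,0.05,1,0,0,0,0,0,0,1,0,0,0,0,0,0,1],
)

```text
time_s: 10.13
position: [0.6103, -0.0459, 0.0865]
tool_rot: [-0.045, 0.999, 0.0, -0.0]
force: [-1.2, 3.9, 1.0]
grip_width: 0.0004
finger_force: 1.8
```

```bash
python3 -c "
from h import *
ang();track()"
```

```text
t 10.13 finger turn deg 70.9  yaw turn 72.1 radius 0.0244 z 0.0865 F [-1.2  3.9  1. ] ff 1.8
best (score, deg) [(79, 75), (77, 70), (24, 150), (5, 155)]
```

send_rows(
  increments=[-0.6,-0.85,0,0,0,0.035,1,0,0,0,0,0,0,1,-0.6,-0.85,0,0,0,0.035,1,0,0,0,0,0,0,1,0,0,0,0,0,0,1],
)

```text
time_s: 10.6
position: [0.6121, -0.0483, 0.0865]
tool_rot: [-0.01, 1.0, -0.0, 0.0]
force: [-0.2, 0.9, 0.9]
grip_width: 0.0006
finger_force: 0.6
```

send_rows(
  increments=[-0.6,-0.85,0,0,0,0.035,1,0,0,0,0,0,0,1,0,0,0,0,0,0,1],
)

```text
time_s: 10.85
position: [0.6128, -0.0492, 0.0866]
tool_rot: [0.007, 1.0, -0.0, 0.0]
force: [-0.7, 0.9, 0.2]
grip_width: 0.0006
finger_force: 0.3
```

```bash
python3 -c "
from h import *
ang();track()"
```

```text
t 10.85 finger turn deg 78.8  yaw turn 78.1 radius 0.0243 z 0.0866 F [-0.7  0.9  0.2] ff 0.3
best (score, deg) [(82, 80), (66, 85), (1, 75), (1, 30)]
```

send_rows(
  increments=[-0.4,-0.5,0,0,0,0.02,1,0,0,0,0,0,0,1,0,0,0,0,0,0,1],
)

```text
time_s: 11.15
position: [0.6133, -0.0497, 0.0867]
tool_rot: [0.018, 1.0, -0.0, 0.0]
force: [-0.3, 0.8, -0.3]
grip_width: 0.0004
finger_force: 0.0
```

```bash
python3 -c "
from h import *
ang();track()"
```

```text
t 11.15 finger turn deg 79.9  yaw turn 79.3 radius 0.0245 z 0.0867 F [-0.3  0.8 -0.3] ff 0.0
best (score, deg) [(82, 85), (63, 80), (20, 90), (7, 150)]
```

```bash
python3 -c "
from h import *
ang();track();track()"
```

```text
t 11.2 finger turn deg 79.9  yaw turn 79.3 radius 0.0244 z 0.0866 F [ 0.  -0.2 -0.7] ff 0.0
best (score, deg) [(83, 85), (62, 80), (21, 90), (8, 150)]
best (score, deg) [(82, 85), (60, 80), (21, 90), (7, 150)]
```

send_rows(
  increments=[-0.5,-0.65,0,0,0,0.025,1,0,0,0,0,0,0,1,0,0,0,0,0,0,1],
)

```text
time_s: 11.55
position: [0.6136, -0.0502, 0.0866]
tool_rot: [0.031, 1.0, -0.0, 0.0]
force: [0.2, -0.2, -0.1]
grip_width: 0.0004
finger_force: 0.0
```

```bash
python3 -c "
from h import *
ang();track()"
```

```text
t 11.55 finger turn deg 81.0  yaw turn 80.8 radius 0.0244 z 0.0866 F [ 0.2 -0.2 -0.1] ff 0.0
best (score, deg) [(66, 100), (47, 105), (9, 95), (2, 30)]
```

Click 3 has snapped. Now the arc for the last click.

```bash
python3 -c "
from h import *
arc(81,104,80.8,103,8,.0244)"
```

```text
-0.83 -1.25 0.0484
-0.83 -1.25 0.0484
-0.83 -1.25 0.0484
-0.82 -1.25 0.0484
-0.82 -1.25 0.0484
-0.82 -1.25 0.0484
-0.82 -1.25 0.0484
-0.82 -1.25 0.0484
```

send_rows(
  increments=[-0.83,-1.25,0,0,0,0.0484,1,-0.83,-1.25,0,0,0,0.0484,1,-0.83,-1.25,0,0,0,0.0484,1,-0.83,-1.25,0,0,0,0.0484,1,-0.82,-1.25,0,0,0,0.0484,1,-0.82,-1.25,0,0,0,0.0484,1,-0.82,-1.25,0,0,0,0.0484,1,-0.82,-1.25,0,0,0,0.0484,1,0,0,0,0,0,0,1,0,0,0,0,0,0,1],
)

```text
time_s: 12.43
position: [0.6179, -0.0605, 0.0866]
tool_rot: [0.222, 0.975, 0.0, 0.0]
force: [0.8, 4.2, -0.3]
grip_width: 0.0001
finger_force: 1.8
```

```bash
python3 -c "
from h import *
ang();track()"
```

```text
t 12.43 finger turn deg 102.0  yaw turn 102.9 radius 0.0247 z 0.0866 F [ 0.8  4.2 -0.3] ff 1.8
best (score, deg) [(71, 110), (65, 105), (13, 115), (0, 25)]
```

send_rows(
  increments=[-0.5,-0.8,0,0,0,0.035,1,0,0,0,0,0,0,1,0,0,0,0,0,0,1],
)

```text
time_s: 12.73
position: [0.618, -0.0621, 0.0866]
tool_rot: [0.239, 0.971, 0.0, 0.0]
force: [0.6, 2.6, 0.6]
grip_width: 0.0005
finger_force: 1.3
```

```bash
python3 -c "
from h import *
ang();track()"
```

```text
t 12.73 finger turn deg 105.3  yaw turn 104.9 radius 0.0245 z 0.0866 F [0.6 2.6 0.6] ff 1.3
best (score, deg) [(76, 110), (60, 115), (15, 105), (5, 120)]
```

send_rows(
  increments=[-0.5,-0.8,0,0,0,0.035,1,0,0,0,0,0,0,1,0,0,0,0,0,0,1],
)

```text
time_s: 13.03
position: [0.6181, -0.0635, 0.0867]
tool_rot: [0.256, 0.967, -0.0, 0.0]
force: [1.4, 1.2, -1.3]
grip_width: 0.0004
finger_force: 0.9
```

send_rows(
  increments=[-0.4,-0.6,0,0,0,0.025,1,0,0,0,0,0,0,1,0,0,0,0,0,0,1],
)

```text
time_s: 13.28
position: [0.6178, -0.0642, 0.0866]
tool_rot: [0.268, 0.963, -0.0, 0.0]
force: [0.9, 0.3, 0.3]
grip_width: 0.0002
finger_force: 0.5
```

```bash
python3 -c "
from h import *
ang();track()"
```

```text
t 13.28 finger turn deg 109.8  yaw turn 108.4 radius 0.024 z 0.0866 F [0.9 0.3 0.3] ff 0.5
best (score, deg) [(60, 120), (47, 115), (30, 125), (0, 40)]
```

send_rows(
  increments=[-0.4,-0.6,0,0,0,0.025,1,0,0,0,0,0,0,1,0,0,0,0,0,0,1],
)

```text
time_s: 13.58
position: [0.6171, -0.0649, 0.0863]
tool_rot: [0.281, 0.96, -0.0, -0.001]
force: [-0.4, -0.2, 0.1]
grip_width: 0.0003
finger_force: 0.0
```

```bash
python3 -c "
from h import *
ang();track()"
```

```text
t 13.58 finger turn deg 112.0  yaw turn 109.9 radius 0.0231 z 0.0863 F [-0.4 -0.2  0.1] ff 0.0
best (score, deg) [(52, 125), (51, 120), (26, 130), (13, 115)]
```

send_rows(
  increments=[-0.3,-0.6,0,0,0,0.025,1,0,0,0,0,0,0,1,0,0,0,0,0,0,1],
)

```text
time_s: 13.88
position: [0.6176, -0.0654, 0.0865]
tool_rot: [0.292, 0.956, -0.0, -0.0]
force: [-0.3, 0.5, -0.4]
grip_width: 0.0006
finger_force: 0.0
```

```bash
python3 -c "
from h import *
ang();track()"
```

```text
t 13.88 finger turn deg 112.4  yaw turn 111.3 radius 0.0236 z 0.0865 F [-0.3  0.5 -0.4] ff 0.0
best (score, deg) [(90, 135), (56, 130), (40, 140), (1, 85)]
```

The fourth click has snapped, with no load on the finger. I'll back off, raise, and check.

send_rows(
  increments=[0,3,0,0,0,0,1,0,4,0,0,0,0,1,0,0,-15,0,0,0,1,0,0,-25,0,0,0,1,0,0,-30,0,0,0,1,0,0,-30,0,0,0,1,0,0,-30,0,0,0,1,0,0,0,0,0,0,1],
)

```text
time_s: 14.6
position: [0.6255, -0.0594, 0.2243]
tool_rot: [0.292, 0.956, 0.002, 0.007]
force: [1.0, 0.4, -0.3]
grip_width: 0.0005
finger_force: 0.0
```

```bash
python3 -c "
from h import *
go([.45,.15,.22])"
```

```text
t 14.6 p [ 0.6255 -0.0594  0.2243] yaw 146.08 tilt [-0.0118  0.0071 -0.9999] F [ 1.03  0.45 -0.29] w 0.0004609735037230824 j [ 0.16  0.38  0.01  0.   -1.18 -2.33]
mm in tool [262.5  75.8   1.8]
```

send_rows(
  increments=[26,7.6,0,0,0,0,1,26,7.6,0,0,0,0,1,26,7.6,0,0,0,0,1,26,7.6,0,0,0,0,1,26,7.6,0,0,0,0,1,26,7.6,0,0,0,0,1,26,7.6,0,0,0,0,1,26,7.6,0,0,0,0,1,26,7.6,0,0,0,0,1,26,7.6,0,0,0,0,1,0,0,0,0,0,0,1,0,0,0,0,0,0,1],
)

```text
time_s: 15.6
position: [0.4482, 0.1501, 0.2169]
tool_rot: [0.291, 0.957, 0.0, 0.0]
force: [-0.1, 0.0, 0.8]
grip_width: 0.0002
finger_force: 0.0
```

```bash
python3 -c "
from h import *
im,d=r.get_image('top');cv2.imwrite('pics/end.png',cv2.resize(im[90:370,250:530],(600,600)))
K=r.get_calibration('top');T=K['cam_to_world']
v,u=np.mgrid[190:270,340:440];z=d[190:270,340:440]
P=np.stack([(u-K['K'][0,2])*z/K['K'][0,0],(v-K['K'][1,2])*z/K['K'][1,1],z],-1)@T[:3,:3].T+T[:3,3]
b=(P[...,2]>.096)&(P[...,2]<.112)&(np.hypot(u-386,v-229)<24)
print(b.sum(),cv2.minAreaRect((P[b][:,:2]*1000).astype(np.float32)))
track()"
```

```text
401 ((587.4768676757812, -66.12890625), (14.0603666305542, 64.16671752929688), 47.269554138183594)
best (score, deg) [(71, 135), (47, 130), (11, 140), (0, 105)]
```

View pics/end.png

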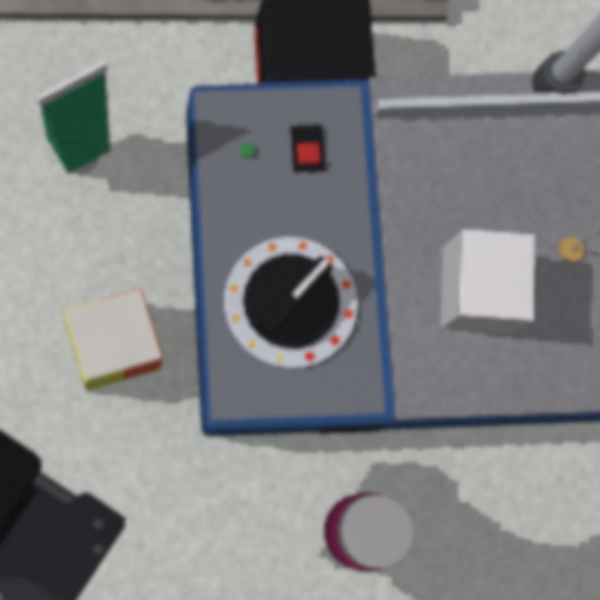

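The pointer is at dot 7 (330,259). The bar has turned 119.9° by depth fit, and the other objects are where they were. I'll hand it in.

```bash
python3 -c "
from bench import r
print(r.job_done())"
```

```text
the job is handed in; nothing more can be done
None
```

I turned the dial up exactly four clicks, from step 3 to step 7 (119.9° measured, 120° nominal). In the last picture it rested in that click, the arm was clear, and the foam, house and paints stood where they were; the job is handed in, but no verdict came back.

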